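# Zero the slide gauge with the stylus

## Task

Zero the slide gauge on the shelf: push its carriage fully home against the fixed jaw, and then, with the carriage still home, press the recessed zero button all the way in with the tip of the stylus and hold it in for a moment. Afterwards lay the stylus down flat, wholly on the cork mat, and leave the carriage home. Do not move or knock over the other things on the shelf.

Things in the scene. Friction and masses are not known exactly. Their poses are not given: they have to be found in the camera images.
- gauge: bench slide gauge, fixed: grey head 100 x 94 mm, 98 mm tall, and a rail (24 mm wide, top 24 mm up) that runs from it along the gauge's +y to 206 mm from the origin. Origin: on the shelf under the head's middle; z up. The head's aluminium panel, 60 mm high by 88 mm wide, has the outward normal 0.985 x + 0.174 z of the gauge (10 deg upwards). The fixed jaw is on the head's +y side
- carriage (a joint): how far (m) the grey carriage on the rail stands from the fixed jaw: 0 = fully home, jaws together; up to 0.09. It slides along the gauge's y with about 1.5 N of friction and stays where it is left
- carriage_post (a point): on the black thumb post (34 mm along the gauge's x, 16 along y, from 42 to 84 mm above the shelf) on the carriage: top edge, middle of the post's outer face, which looks to the gauge's +y, away from the head, flush with the end of the carriage body (54 mm in x, 36 in y, 14 to 48 mm above the shelf). Pushing this face along the gauge's -y moves the carriage home
- button_mouth (a point): centre of the mouth of the zero button's well, in the middle of the leaning panel's surface, 75 mm above the shelf: a round well 16 mm across, square to the panel; the button's top lies 18 mm deep in it when not pressed
- zero_button (a joint): how far (m) the black zero button (13.6 mm across) in the well is pressed in: 0 = out, 0.005 = fully in. A spring returns it; it yields from 1 N and takes 5 N to the bottom; it moves along the panel's normal
- stylus: the stylus: black square grip 70 mm long, 16 x 16 mm, then a round steel shank 9 mm across and 50 mm long with a rounded tip; 120 mm in all, about 60 g. Origin: on its axis at mid-grip; +x along the axis to the tip (shank from +35 to +85 mm, tail at -35 mm). It starts in the sleeve, axis level 16 mm above the shelf, with 42 mm of shank sticking out
- stylus_tip (a point): the end of the stylus's tip, on the axis. Held by the part of the shank that sticks out of the sleeve, too little of the tip is free to reach the button: the stylus must be laid down and taken again by its grip
- stylus_tail (a point): the flat end of the stylus's grip, on the axis
- sleeve: plywood sleeve fixed to the shelf: a box 84 mm long, 32 mm wide, 32 mm tall, closed above and behind, with a flat steel foot. Origin: on the shelf, on its centre line, 40 mm behind its mouth, which faces its +x. Inside 20 x 20 mm, 80 mm deep, floor 8 mm above the shelf. The stylus draws out straight along the sleeve's +x (about 80 mm until its grip is clear)
- mat: cork mat fixed to the shelf, 180 x 90 mm, 4 mm thick. Origin: centre of its underside; x along its length
- amber_bottle: bystander: empty amber glass bottle, 62 mm across, 200 mm tall. Origin: centre of its underside
- pet_bottle: bystander: clear PET bottle with white cap, 62 mm across, 205 mm tall. Origin: centre of its underside
- egg_cup: bystander: white ceramic egg cup with a bottle cap on it, 50 mm across, 61 mm tall. Origin: centre of its underside
- can_clamp: bystander: blue plastic screw clamp gripping a stack of flattened cans, about 110 x 95 mm, 130 mm tall. Origin: centre of its underside
- flat_can: bystander: single flattened aluminium can, 105 x 64 x 10 mm, lying flat. Origin: centre of its underside
- jar: bystander: glass jar with steel lid, 66 mm across, 75 mm tall. Origin: centre of its underside
- brush: bystander: hand brush lying flat along its x, 200 x 42 x 20 mm. Origin: centre of its underside
Mind the look-alikes: they are no part of the job. Several things look just like the mat: the one meant starts farthest to the robot's right.

How it is judged:
By the outcome, as a careful person would: the job done as asked, in the order asked, and still so for the second after the job is handed in, with the robot touching nothing.
It also fails if it takes over 72 s, if anything falls off the work surface, if the arm or the gripper's body presses on something with over 40 N, if the wrist force passes 120 N, or if a joint passes its speed limit or range.

## Robot

A 7-joint arm with a two-finger parallel gripper is mounted at the origin on the work surface. World frame = base frame: x ahead of the robot, y to its left, z up, the work surface at z = 0. Lengths are in mm, angles in rad, forces in N, time in s.
With the tool pointing down it reaches from about 400 to 875 mm from the base axis. Payload 4.4 kg.
Tool frame: the origin (TCP) lies at the very end of the fingers, on their centre line; the grasp point (between the pads) lies 19 mm behind it; z points along the fingers, y is the line along which they close (so a half turn about z gives the same grasp; the last joint's range is limited). The gripper opens to 85 mm and grips with 20 to 120 N. Pads are 22 mm wide; open, the fingers measure 114 mm over their backs; the gripper's body (76 mm by 85 mm) begins 54 mm behind the grasp point. The pads swing forward as they close: fully open they stand 13 mm farther back than shut.
Start: joints at [1.127, 0.628, 0.038, 1.517, -0.027, 0.996, -0.02], TCP at [239.799, -604.164, 195.613] pointing down, gripper open.
Joint ranges: [-3.06, 3.06], [-0.37, 2.12], [-1.25, 1.32], [0.18, 2.47], [-1.1, 4.24], [0.23, 1.98], [-2.94, 2.94]. Speed limits (rad/s): [2.57, 2.57, 3.14, 3.14, 3.14, 3.14, 3.14].

## Interface

Orientations are given as [roll, pitch, yaw] about the fixed x, y, z axes, in that order (R = Rz(yaw) Ry(pitch) Rx(roll)).
In Python, from cell import status, get_image, ctrl, models gives the robot as it stands.
- The arm moves only by the shell command python3 -m handwheel 'ROWS' [OPENING]. ROWS is JSON, a list of rows, each an object with "delta_pos": the shift along the world's x, y, z in cm, a list of three; "yaw": the turn about the world's z in rad. A call has 1 to 10 rows; each row shifts and turns the commanded pose from where the row before left it; what a row does not reach is not made up. A row lasts 1/12 s, in which the tool goes at most 41.7 mm and 7.16 degrees, less where a joint would pass 70% of its speed; a pose out of reach is approached as far as the arm can. A call is refused whole if a number of a shift passes 4.17 or a number of a turn 0.125, either way. A call with a gripper value outside its range is refused whole. OPENING is the opening, from -1 (shut) to 1 (fully open), set as the call begins (- or left out, the last holds). The fingers move at their own pace and stop on an object; the grip force is fixed at half the most. Time passes only in rows, so rows that do not move let the fingers close. It gives the time, the measured TCP pose, the force, the opening and the grip force at its end, in the units of the state.
- status.read_state(): the state, without advancing time (a new reading comes with each control period).
- get_image(name): name is "side" or "top" or "wrist"; returns a dict with "color" (384x512x3 uint8, red, green, blue), "z_map" (384x512 float32, mm along the optical axis (not along the pixel's ray), 0 where there is no reading), "fx", "fy", "cx", "cy" (pixels), "k1" (the pictures are not rectified: a ray, as slopes to the right and down, at radius r is drawn at 1 + k1 r^2 times it, then the intrinsics apply), "position" and "rotation" of the camera in the world; the wrist camera has in their place "hand_eye" (4x4, takes a point from camera to tool coordinates, whose origin is the TCP and whose axes are the flange's). Camera axes: x right, y up, looking along -z (the intrinsics and any distortion apply to the point x, -y, -z); pixel columns grow to the right and rows downward; lengths in mm; the calibration is good to about 2 mm. A picture is of the moment at which its call begins: read the wrist's pose just before it.
- ctrl.finish_job(): hands the job in; it is judged then, once.
Trained networks look in a picture, given as the dict that the camera call returned (one of the last four; its "shot" number tells which), for a name from the list of things; names that differ only in an ending like _2 or _b are one class to them, and where a whole thing is asked for, a point or a joint stands for the part that bears it (a point fixed in the world has none). Each returns a list of dicts, best first, with "score" (0 to 1); they miss things now and then, are a little off and sometimes report something else, mostly with a low value. They report only what shows in the picture. A call takes as long as a camera call. They do not tell look-alikes from the thing itself.
- models.boxes_of(picture, name): "rect" ([left, top, right, bottom] in pixels, round what is visible of it).
The state is a dict: "clock": time; "qpos": joint angles; "qd": joint speeds; "tau": joint torques, N m; "eef_pos": TCP position; "tool_rot": TCP orientation; "force": force on the tool from outside, world axes, zero at the start; "torque": the same for the moment, N m; "width": finger opening in mm; "gripper_force": force on a finger pad.
Only numpy, scipy, OpenCV 4.12 (cv2) and the standard library are available. Lean on these libraries where they do the work, as an engineer would, in place of code of your own. Each camera call takes 0.05 s, during which the arm holds its last target. There are 200 camera calls.

## Working session

There is one attempt and no reset: what is moved stays moved. The work goes in short steps, Python scripts to look and compute and a shell command to move; the robot and the scene stay as the last step left them, time stands still between calls to the robot, and variables do not carry over. Pictures are saved under pics/ and viewed, at most 10 in all, crops included, and the job is handed in when it is done.

```bash
ls; mkdir -p pics
cat > h.py <<'E'
import numpy as np,cv2
from cell import status,get_image,ctrl,models
from scipy.spatial.transform import Rotation as Rn
def cam(p):
    if "hand_eye" in p:
        s=p["st"]; T=np.eye(4); T[:3,:3]=Rn.from_euler('xyz',s["tool_rot"]).as_matrix(); T[:3,3]=s["eef_pos"]
        M=T@np.array(p["hand_eye"]); return M[:3,:3],M[:3,3]
    R=np.array(p["rotation"],float)
    if R.shape!=(3,3): R=Rn.from_euler('xyz',R.ravel()).as_matrix()
    return R,np.array(p["position"],float)
def shot(n):
    s=status.read_state(); p=get_image(n); p["st"]=s; return p
def rays(p,uv):
    uv=np.atleast_2d(uv).astype(float)
    d=np.c_[(uv[:,0]-p["cx"])/p["fx"],(uv[:,1]-p["cy"])/p["fy"]]; x=d.copy()
    for _ in range(20): x=d/(1+p["k1"]*(x**2).sum(1,keepdims=True))
    R,t=cam(p); return np.c_[x[:,0],-x[:,1],-np.ones(len(x))]@R.T,t
def at_z(p,uv,z):
    d,t=rays(p,uv); return t+d*((z-t[2])/d[:,2])[:,None]
def cloud(p):
    h,w=p["z_map"].shape; u,v=np.meshgrid(np.arange(w),np.arange(h))
    d,t=rays(p,np.c_[u.ravel(),v.ravel()]); P=t+d*p["z_map"].reshape(-1,1); P[p["z_map"].ravel()==0]=np.nan
    return P.reshape(h,w,3)
def proj(p,X):
    R,t=cam(p); c=(np.atleast_2d(X)-t)@R; x=np.c_[c[:,0]/-c[:,2],-c[:,1]/-c[:,2]]
    x=x*(1+p["k1"]*(x**2).sum(1,keepdims=True)); return x*[p["fx"],p["fy"]]+[p["cx"],p["cy"]]
def save(p,f,box=None,s=1):
    c=p["color"][...,::-1]
    if box: c=c[box[1]:box[3],box[0]:box[2]]
    cv2.imwrite("pics/"+f,cv2.resize(c,None,fx=s,fy=s,interpolation=cv2.INTER_CUBIC))
E
python3 - <<'E'
from h import *
np.set_printoptions(precision=1,suppress=True)
a=shot("top");b=shot("side")
im=np.vstack([a["color"],b["color"]])[...,::-1]
cv2.imwrite("pics/a.png",cv2.resize(a["color"][...,::-1],(800,600)));cv2.imwrite("pics/b.png",cv2.resize(b["color"][...,::-1],(800,600)))
print(a["position"],b["position"],a["fx"],a["k1"])
import pickle;pickle.dump((a,b),open("s0.pkl","wb"))
for p,n in((a,"top"),(b,"side")):
  P=cloud(p)
  for k in["gauge","carriage","button_mouth","zero_button","stylus","sleeve","mat","amber_bottle","pet_bottle","egg_cup","can_clamp","flat_can","jar","brush"]:
    for r in models.boxes_of(p,k)[:4]:
      x=np.array(r["rect"]); 
      if r["score"]>.25:
        m=np.nanmedian(P[int(x[1]):int(x[3])+1,int(x[0]):int(x[2])+1].reshape(-1,3),axis=0)
        print(n,k,round(r["score"],2),x,m)
E
```

```text
pics
[ 348.5   30.2 1296. ] [ 359.7 -696.9  765. ] 350.0184597234125 -0.10932094393016566
top gauge 0.93 [178.9 188.6 248.6 218.7] [462.2 157.6  10.1]
top carriage 0.56 [199.1 196.7 211.7 215.6] [452.1 181.7  46.7]
top button_mouth 0.57 [179.5 183.3 248.3 216.9] [476.3 156.5   8.7]
top zero_button 0.47 [264.8 148.6 279.5 162.3] [641.4 -55.3  52.9]
top sleeve 0.68 [298.4 164.3 322.9 185. ] [ 575.3 -201.9    5.1]
top sleeve 0.49 [239.3 107.5 258.5 134.9] [746.3  32.2  87.5]
top mat 0.87 [117.4 244.9 167.2 274.8] [257.2 414.7   3. ]
top mat 0.74 [160.4 145.9 207.9 169.5] [639.5 274.8   3.8]
top amber_bottle 0.87 [242.5 107.8 256.5 133.4] [742.8  29.3 127.4]
top pet_bottle 0.62 [272.1 204.9 291.5 224.4] [419.9 -81.6 131.2]
top egg_cup 0.72 [265.6 150.6 279.5 162.1] [636.9 -55.8  54.9]
top can_clamp 0.78 [290.  116.7 314.9 144.9] [ 730.9 -165.1   52.1]
top flat_can 0.81 [185.8 118.7 215.6 133.3] [761.5 215.8   9. ]
top flat_can 0.63 [181.8 184.9 248.4 217.4] [472.  152.5   9.5]
top jar 0.72 [126.6 198.2 150.  220.5] [435.9 421.   43.7]
top brush 0.78 [332.2 190.7 352.8 247.7] [ 415.6 -321
[... 479 characters left out ...]
[252.7 137.1 295.2 172.2] [644.5 263.3   0.5]
side mat 0.29 [204.8 189.8 233.8 262.6] [ 418.3 -104.3   74.1]
side amber_bottle 0.98 [323.4 141.2 351.2 209.5] [758.6  17.1  43.4]
side pet_bottle 0.76 [202.8 188.9 230.9 262.2] [ 413.8 -104.4   77.6]
side pet_bottle 0.44 [207.8 156.2 255.9 211.1] [477.5  63.1  61.6]
side egg_cup 0.81 [295.6 208.1 311.1 236.1] [637.2 -66.7  43.5]
side egg_cup 0.57 [207.5 152.6 225.1 180.5] [447.1 180.9  61.2]
side can_clamp 0.9 [330.4 218.1 380.  274. ] [ 733.5 -185.1   25.7]
side flat_can 0.62 [294.9 146.7 329.3 176.2] [749.1 206.3  -0.1]
side jar 0.66 [196.7 110.1 215.6 136.9] [447.1 405.2  41.5]
side brush 0.86 [179.8 309.9 276.9 361.5] [ 401.7 -318.1   -0.5]
```

View pics/a.png

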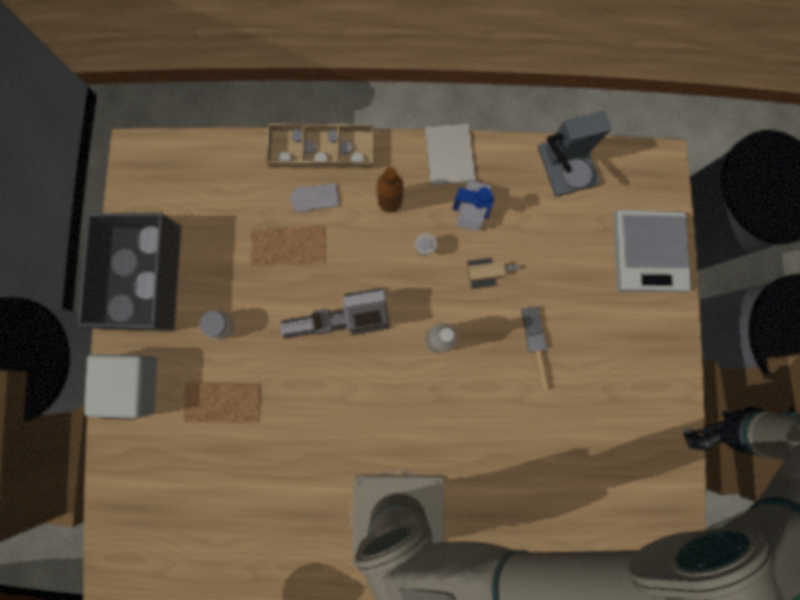

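View pics/b.png

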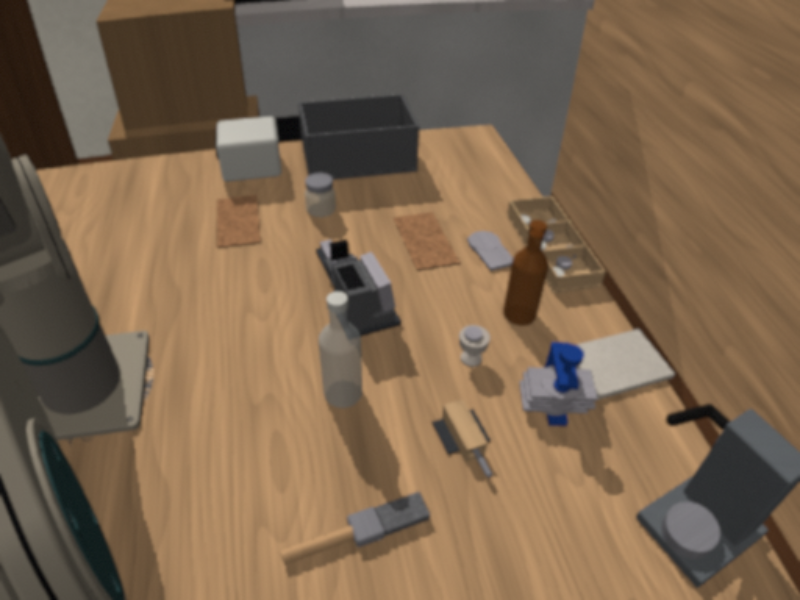

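The pictures show the sleeve at top-view pixel (487,272) with the shank pointing right (-y). The gauge head is at (366,310), with its panel towards +x, and the rail and carriage are at (322,320). There are two identical cork mats in the top view, at (288,245) (y≈275) and (222,402) (y≈415). The one at (288,245) has the smaller y, so it is the one farthest right. I'll confirm it in a crop later.

First move: over the sleeve, high enough for a wrist look.

```bash
python3 -c "
from h import *;s=status.read_state();print(s['tool_rot'],s['width'],s['clock'])"
python3 -m handwheel '[{"delta_pos":[3,3,1.2],"yaw":0},{"delta_pos":[3.3,3.5,1.2],"yaw":0},{"delta_pos":[3.3,3.5,1.2],"yaw":0},{"delta_pos":[3.3,3.5,1.2],"yaw":0},{"delta_pos":[3.3,3.5,1.2],"yaw":0},{"delta_pos":[3.3,3.5,1.2],"yaw":0},{"delta_pos":[3.3,3.5,1.2],"yaw":0},{"delta_pos":[3.3,3.5,1.2],"yaw":0},{"delta_pos":[3.3,3.5,0],"yaw":0},{"delta_pos":[0,0,0],"yaw":0}]'
python3 - <<'E'
from h import *
p=shot("wrist");print(np.round(p["st"]["eef_pos"]),p["st"]["tool_rot"],np.round(p["hand_eye"],2).tolist(),p["fx"])
save(p,"w1.png",None,1.5)
for k in("stylus","sleeve"): print(k,[(r["score"],r["rect"]) for r in models.boxes_of(p,k)[:2]])
import pickle;pickle.dump(p,open("w1.pkl","wb"))
E
```

```text
[ 3.14156906e+00 -4.87187939e-05  3.77756132e-01] 85.3712782622716 1.5
clock: 2.33
eef_pos: [499.3, -329.6, 278.3]
tool_rot: [-3.139, -0.008, 0.392]
force: [0.2, 0.9, 0.1]
width: 85.3
gripper_force: 0.0
[ 499. -330.  278.] [-3.13905566 -0.0084074   0.39196608] [[-0.0, 0.95, 0.3, 77.42], [1.0, 0.0, 0.0, -0.09], [0.0, 0.3, -0.95, -178.18], [0.0, 0.0, 0.0, 1.0]] 295.36852144945306
stylus [(0.63, [228.9, 72.1, 261.2, 84.3])]
sleeve [(0.7, [163.7, 37.3, 232.8, 99.6])]
```

View pics/w1.png

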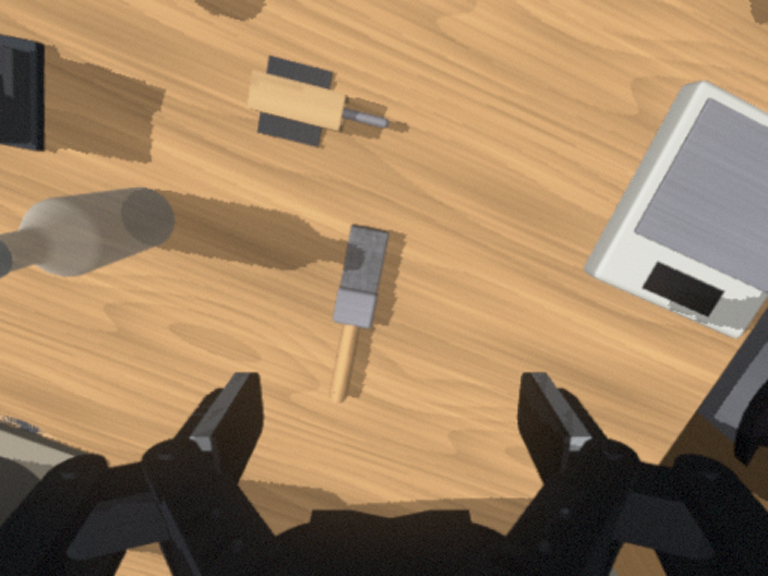

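The wrist view shows the sleeve top at px (252–347, 72–131)/1.5 and the shank from (342,114)/1.5 to (387,122)/1.5. Next I compute its pose, then go on to view the gauge.

```bash
python3 - <<'E'
from h import *
import pickle;np.set_printoptions(precision=1,suppress=True)
p=pickle.load(open("w1.pkl","rb"))
print(at_z(p,np.array([[252,72],[347,97],[343,131],[249,107]])/1.5,32))
print(at_z(p,np.array([[344,115],[388,122]])/1.5,16))
P=cloud(p);c=P[40:100,155:270].reshape(-1,3);t=c[(c[:,2]>24)&(c[:,2]<45)]
r=cv2.minAreaRect(t[:,:2].astype(np.float32));print(len(t),np.median(t,0),r)
g=c[(c[:,2]>9)&(c[:,2]<24)];g=g[g[:,1]<-225];print(len(g),g.min(0),g.max(0),np.median(g,0))
print(p["st"]["qpos"])
E
python3 -m handwheel '[{"delta_pos":[0,2.5,1],"yaw":0.12},{"delta_pos":[0,2.8,1],"yaw":0.12},{"delta_pos":[0,2.8,1],"yaw":0.12},{"delta_pos":[0,2.8,1],"yaw":0.12},{"delta_pos":[0,2.8,0],"yaw":0.12},{"delta_pos":[0,2.8,0],"yaw":0.12},{"delta_pos":[0,2.8,0],"yaw":0.12},{"delta_pos":[0,2.8,0],"yaw":0.12},{"delta_pos":[0,2.8,0],"yaw":0.12},{"delta_pos":[0,0,0],"yaw":0}]' -1
python3 - <<'E'
from h import *
p=shot("wrist");print(np.round(p["st"]["eef_pos"]),p["st"]["tool_rot"])
save(p,"w2.png",None,1.5)
for k in("gauge","carriage","button_mouth"): print(k,[(r["score"],r["rect"]) for r in models.boxes_of(p,k)[:2]])
import pickle;pickle.dump(p,open("w2.pkl","wb"))
E
```

```text
[[ 588.8 -160.1   32. ]
 [ 601.1 -245.    32. ]
 [ 572.9 -251.9   32. ]
 [ 560.2 -166.4   32. ]]
[[ 586.7 -245.9   16. ]
 [ 596.6 -286.1   16. ]]
1641 [ 581.4 -203.7   31.9] ((581.4813232421875, -203.28306579589844), (32.537574768066406, 85.77820587158203), 8.347969055175781)
234 [ 568.3 -286.2    9.3] [ 602.7 -225.9   23.2] [ 591.1 -262.6   19.6]
[ 0.5  0.5  0.   1.6 -0.   1.1 -0.6]
clock: 3.32
eef_pos: [490.4, -86.0, 317.8]
tool_rot: [-3.142, -0.003, 1.467]
force: [-0.2, 0.4, -0.6]
width: -0.1
gripper_force: 0.0
[490. -86. 318.] [-3.14151574 -0.00314997  1.46712062]
gauge [(0.72, [195.2, 1.6, 284.8, 84.0])]
carriage []
button_mouth [(0.66, [195.8, 0.4, 284.5, 84.0])]
```

View pics/w2.png

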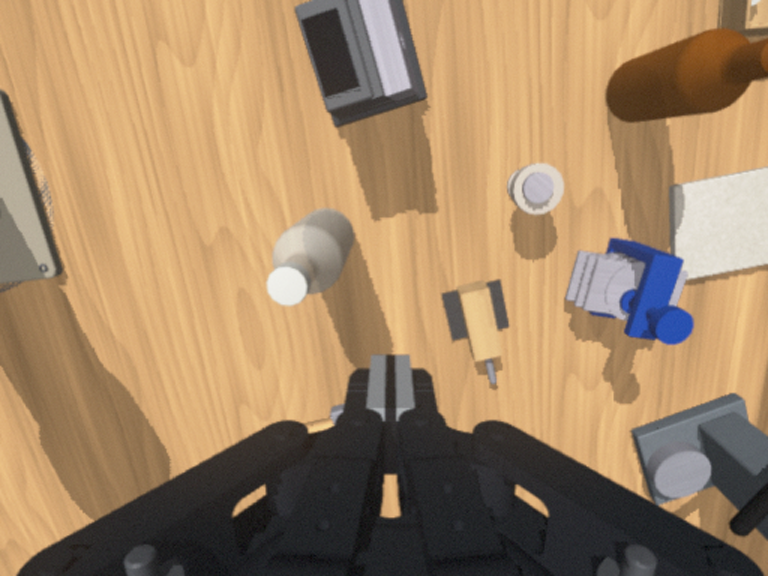

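The gauge head is at (360,60) with its light panel facing right (+x), cut off at the top of the picture. I move +y to see all of it.

```bash
python3 -m handwheel '[{"delta_pos":[0,2.5,0],"yaw":0.06},{"delta_pos":[0,2.5,0],"yaw":0.04},{"delta_pos":[0,2.5,0],"yaw":0.0},{"delta_pos":[0,2.5,0],"yaw":0.0},{"delta_pos":[0,2.0,0],"yaw":0.0},{"delta_pos":[0,0,0],"yaw":0}]' -1
python3 - <<'E'
from h import *
p=shot("wrist");print(np.round(p["st"]["eef_pos"]),p["st"]["tool_rot"])
save(p,"w3.png",None,1.5)
for k in("gauge","carriage","button_mouth","mat"): print(k,[(r["score"],r["rect"]) for r in models.boxes_of(p,k)[:2]])
import pickle;pickle.dump(p,open("w3.pkl","wb"))
E
```

```text
clock: 4.02
eef_pos: [491.0, 32.4, 317.6]
tool_rot: [3.141, -0.002, 1.56]
force: [0.2, 0.1, 0.8]
width: 0.3
gripper_force: 0.0
[491.  32. 318.] [ 3.14128106e+00 -2.31652604e-03  1.56016878e+00]
gauge [(0.89, [208.8, 0.0, 293.8, 159.1])]
carriage [(0.8, [209.9, 29.1, 253.4, 68.8])]
button_mouth [(0.74, [206.5, 0.0, 291.3, 163.4]), (0.62, [188.4, 202.0, 236.7, 289.1])]
mat [(0.98, [333.5, 0.4, 393.2, 51.6]), (0.54, [171.2, 317.9, 268.4, 334.6])]
```

View pics/w3.png

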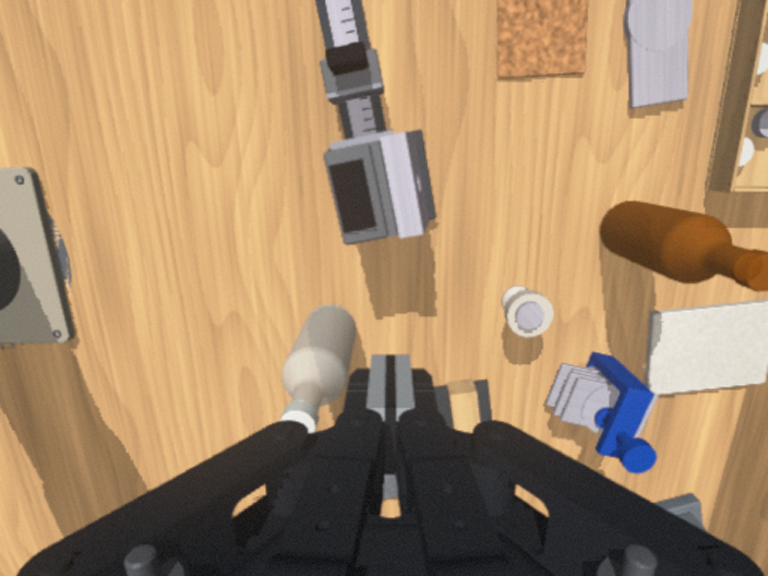

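Run:
```python
from h import *
import pickle;np.set_printoptions(precision=1,suppress=True)
p=pickle.load(open("w3.pkl","rb"));P=cloud(p)
c=P[0:170,200:300].reshape(-1,3);c=c[np.isfinite(c[:,0])]
t=c[(c[:,2]>92)&(c[:,2]<104)];r=cv2.minAreaRect(t[:,:2].astype(np.float32));print("top",len(t),np.median(t[:,2]),r)
a=np.deg2rad(r[2]); a=(a+np.pi/4)%(np.pi/2)-np.pi/4;print("yaw",a)
R=np.array([[np.cos(a),-np.sin(a)],[np.sin(a),np.cos(a)]]);o=np.array(r[0]);
L=np.c_[(c[:,:2]-o)@R,c[:,2]]
tl=L[(c[:,2]>94)&(c[:,2]<102)];print("top ext",np.percentile(tl[:,:2],[0.5,2,98,99.5],axis=0))
body=L[(L[:,2]>8)&(L[:,2]<110)&(abs(L[:,1])<48)];print("body ext",np.percentile(body,[0.3,1,99,99.7],axis=0))
pn=L[(L[:,2]>45)&(L[:,2]<93)&(abs(L[:,1])<40)&(L[:,0]>0)]
A=np.c_[pn[:,2],np.ones(len(pn))];k,res,_,_=np.linalg.lstsq(A,pn[:,0],rcond=None);print("panel x=k z+b",k,len(pn),np.median(abs(A@k-pn[:,0])), k@[75,1])
print("panel y ext",np.percentile(pn[:,1],[.5,2,98,99.5]))
# low: head base
for lo,hi in((2,14),(14,30),(36,60),(70,90)):
  q=L[(L[:,2]>lo)&(L[:,2]<hi)]; q=q[(q[:,1]>50)]; 
  if len(q):print(lo,hi,len(q),np.percentile(q,[1,99],axis=0))
# post
d=P[0:70,205:260].reshape(-1,3);d=d[(d[:,2]>76)&(d[:,2]<92)];print("post",len(d),d.mean(0),cv2.minAreaRect(d[:,:2].astype(np.float32)))
s=pickle.load(open("s0.pkl","rb"))
for q,bx in((s[0],(160,146,208,170)),(s[1],(252,137,296,173))):
  img=q["color"][bx[1]-6:bx[3]+6,bx[0]-6:bx[2]+6].astype(int);m=((img[...,0]-img[...,2])>50)
save(s[0],"m.png",(100,130,260,290),4)
# mat corners from w3 visible bottom edge
print(at_z(p,np.array([[497,77],[586,72]])/1.5,4))
print("mat corners top view",at_z(s[0],np.array([[251,227],[326,226],[326,264],[251,264]])*.64,4))
```

```text
top 3448 99.41017125801952 ((476.70501708984375, 77.76547241210938), (75.1717529296875, 87.40984344482422), 10.419790267944336)
yaw 0.18185964754289086
top ext [[-36.6 -41.3]
 [-35.5 -39.8]
 [ 31.8  40. ]
 [ 36.8  41.5]]
body ext [[-36.9 -43.4  10. ]
 [-35.9 -41.9  10.7]
 [ 55.   46.6 104.9]
 [ 56.1  47.6 105.4]]
panel x=k z+b [-0.4 68.5] 285 3.065540442666382 37.14903381545635
panel y ext [-39.4 -37.9  38.4  39.8]
2 14 836 [[-50.1  52.4   2. ]
 [ 86.4 181.2  12.3]]
14 30 952 [[-16.7  51.9  18.3]
 [ 15.9 174.4  27.6]]
36 60 685 [[-27.3  86.7  39.1]
 [ 24.7 121.2  58.6]]
70 90 393 [[-17.3 107.1  71.6]
 [ 15.7 122.3  85.6]]
post 369 [455.4 189.9  83.6] ((454.99176025390625, 190.47531127929688), (34.342750549316406, 15.974164962768555), 8.968202590942383)
[[601.4 183.6   4. ]
 [692.1 188.1   4. ]]
mat corners top view [[684.3 364.2   4. ]
 [688.7 181.    4. ]
 [594.8 178.1   4. ]
 [592.6 359.5   4. ]]
```

View pics/m.png

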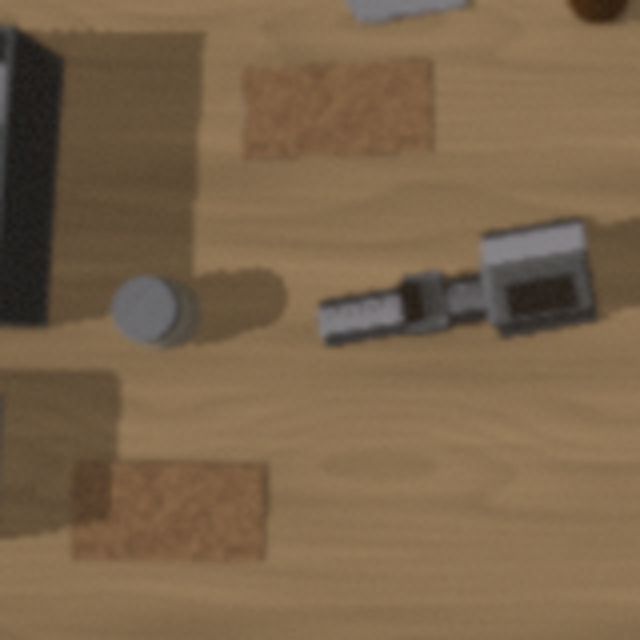

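The crop shows two cork mats, at crop (338,107) = top-view pixel (184,157) and at crop (170,510) = (142,257). The upper one is the one meant because its centre y is 275 against 415, so it is farther to the robot's right. Now push the carriage: the post's outer face is at about (453.5,198.4).

```bash
python3 -m handwheel '[{"delta_pos":[-0.5,2.6,-1],"yaw":0.06},{"delta_pos":[-0.5,2.6,-1],"yaw":0.06},{"delta_pos":[-0.5,2.6,-1],"yaw":0.06},{"delta_pos":[-0.6,2.6,-1],"yaw":0},{"delta_pos":[-0.6,2.6,-1],"yaw":0},{"delta_pos":[-0.6,2.6,-1],"yaw":0.0},{"delta_pos":[-0.6,2.6,-1],"yaw":0.0},{"delta_pos":[-0.6,2.8,-1],"yaw":0},{"delta_pos":[0,0,0],"yaw":0}]' -1
python3 - <<'E'
from h import *
import pickle;np.set_printoptions(precision=2,suppress=True)
# refined gauge yaw: rail edges
p=pickle.load(open("w3.pkl","rb"));P=cloud(p)
c=P[0:170,200:300].reshape(-1,3);c=c[np.isfinite(c[:,0])]
a=.182;R=np.array([[np.cos(a),-np.sin(a)],[np.sin(a),np.cos(a)]]);o=np.array([476.7,77.8])
L=np.c_[(c[:,:2]-o)@R,c[:,2]]
def mids(q,bins):
  out=[]
  for b in bins:
    s=q[abs(q[:,1]-b)<3]
    if len(s)>8: out.append((b,np.percentile(s[:,0],3),np.percentile(s[:,0],97)))
  return np.array(out)
print("rail",mids(L[(L[:,2]>19)&(L[:,2]<29)],[56,62,68,74,80,130,140,150,160,170]))
print("top",mids(L[(L[:,2]>95)&(L[:,2]<103)],[-35,-25,-15,0,15,25,35]))
E
```

```text
clock: 5.02
eef_pos: [443.7, 244.0, 236.2]
tool_rot: [-3.139, -0.003, 1.743]
force: [-0.0, 0.4, -0.1]
width: -0.1
gripper_force: 0.0
rail [[ 56.   -12.34   9.1 ]
 [ 62.   -11.67   9.11]
 [ 68.   -11.72   9.65]
 [ 74.   -11.56   9.55]
 [ 80.   -11.8    9.22]
 [140.   -12.12   9.96]
 [150.   -12.3   10.39]
 [160.   -12.51  10.09]
 [170.   -12.8    9.75]]
top [[-35.   -33.99  31.03]
 [-25.   -34.8   32.55]
 [-15.   -35.04  28.8 ]
 [  0.   -35.1   29.99]
 [ 15.   -34.39  31.14]
 [ 25.   -34.01  28.14]
 [ 35.   -34.35  28.67]]
```

```bash
python3 -m handwheel '[{"delta_pos":[0,0,-3],"yaw":0},{"delta_pos":[0,0,-3.5],"yaw":0},{"delta_pos":[0,0,-3.5],"yaw":0},{"delta_pos":[0,0,-3.5],"yaw":0},{"delta_pos":[0,0,-2.5],"yaw":0},{"delta_pos":[0,0,-1.6],"yaw":0},{"delta_pos":[0,0,0],"yaw":0}]' -1
python3 -m handwheel '[{"delta_pos":[0.17,-1,0],"yaw":0},{"delta_pos":[0.26,-1.5,0],"yaw":0},{"delta_pos":[0.26,-1.5,0],"yaw":0},{"delta_pos":[0.17,-1,0],"yaw":0},{"delta_pos":[0.1,-0.6,0],"yaw":0},{"delta_pos":[0,0,0],"yaw":0}]' -1
```

```text
clock: 5.6
eef_pos: [444.6, 236.3, 58.4]
tool_rot: [-3.136, 0.003, 1.736]
force: [-0.9, -0.8, 0.9]
width: 0.3
gripper_force: 0.0
clock: 6.1
eef_pos: [456.7, 181.3, 62.5]
tool_rot: [3.14, 0.001, 1.734]
force: [0.5, 0.4, -0.8]
width: 0.0
gripper_force: 0.0
```

```bash
for i in 1 2; do python3 -m handwheel '[{"delta_pos":[0.09,-0.5,0],"yaw":0},{"delta_pos":[0,0,0],"yaw":0}]' -1 | grep -E "eef|force: \["; done
python3 - <<'E'
from h import *
import pickle
p=shot("side");save(p,"c.png",(190,120,290,220),5);pickle.dump(p,open("c.pkl","wb"))
E
```

```text
eef_pos: [456.8, 178.1, 61.9]
force: [0.1, -0.4, -0.4]
eef_pos: [457.3, 172.9, 61.6]
force: [-0.0, -0.2, -0.7]
```

View pics/c.png

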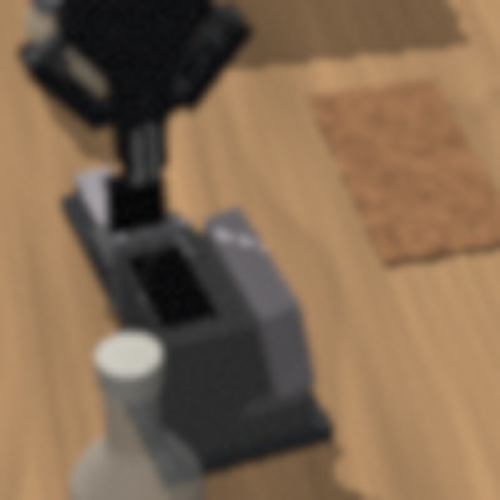

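The fingers are behind the black post (crop 135,195) and the carriage is nearly at the head. I keep pushing in small steps until the force rises.

```bash
for i in 1 2 3 4; do python3 -m handwheel '[{"delta_pos":[0.05,-0.3,0],"yaw":0},{"delta_pos":[0,0,0],"yaw":0}]' -1 | grep -E "eef|force: \["; done
```

```text
eef_pos: [457.7, 170.0, 61.4]
force: [-0.6, -0.2, 0.8]
eef_pos: [458.3, 166.8, 61.5]
force: [-0.2, -0.4, -0.2]
eef_pos: [458.8, 163.7, 61.5]
force: [-1.3, -0.0, -0.0]
eef_pos: [459.3, 160.7, 61.5]
force: [-0.1, -0.5, -0.4]
```

Run:
```python
from h import *
import pickle
a=shot("wrist");save(a,"c2.png",None,1.3)
p=shot("side");pickle.dump((a,p),open("c.pkl","wb"))
x=cv2.resize(p["color"][120:220,190:290,::-1],None,fx=5,fy=5,interpolation=2);w=cv2.resize(a["color"][...,::-1],(500,375));cv2.imwrite("pics/c2.png",np.vstack([x[:500],w])[100:690])
```

```text
(no output)
```

View pics/c2.png

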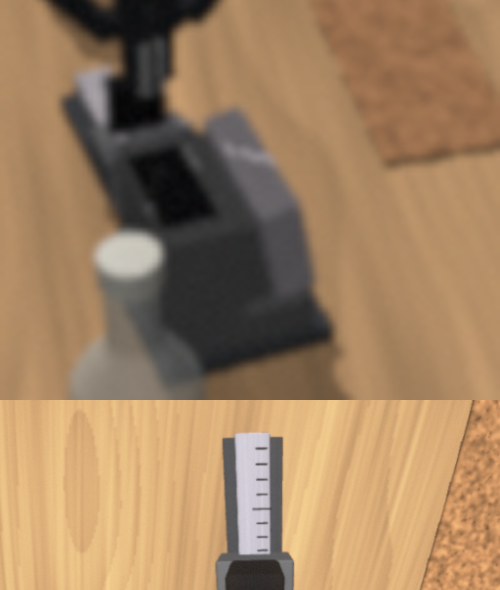

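Run:
```python
from h import *
import pickle;np.set_printoptions(precision=1,suppress=True)
a,p=pickle.load(open("c.pkl","rb"))
al=.182;R=np.array([[np.cos(al),-np.sin(al)],[np.sin(al),np.cos(al)]]);o=np.array([476.7,77.8])
print("tcp local",(np.array(a["st"]["eef_pos"])[:2]-o)@R)
for q,n in((a,"wrist"),(p,"side")):
  c=cloud(q).reshape(-1,3);col=q["color"].reshape(-1,3);L=np.c_[(c[:,:2]-o)@R,c[:,2]]
  m=(abs(L[:,0])<32)&(L[:,1]>45)&(L[:,1]<190)&(L[:,2]>10)&(L[:,2]<130);L=L[m]
  for z in range(15,130,6):
    s=L[abs(L[:,2]-z)<3]
    if len(s)>6: print(n,z,len(s),np.percentile(s[:,:2],[2,50,98],axis=0).ravel())
print([(r["score"],r["rect"]) for r in models.boxes_of(shot("wrist"),"carriage")])
```

```text
tcp local [-2.1 84.7]
wrist 15 164 [-30.9  48.5 -15.3  49.4  26.2 123.1]
wrist 21 2282 [-22.8  49.2  -1.4 148.9  17.4 188.4]
wrist 27 1789 [-24.7  49.2  -1.3 154.6  20.8 188.5]
wrist 33 177 [-31.1  48.8  -0.  122.7  25.7 123.1]
wrist 39 214 [-30.9  48.5  -2.2 122.7  26.  123.1]
wrist 45 1140 [-28.4  49.   -1.7 104.3  25.2 122.9]
wrist 51 834 [-29.   48.8   0.1  93.8  24.6 122.9]
wrist 57 456 [-30.5  48.6  -1.4  90.8  25.4 123. ]
wrist 63 866 [-30.2  46.   -0.8  89.3  25.5 122.9]
wrist 69 126 [-16.9 121.9  -1.4 122.8  14.2 123. ]
wrist 75 130 [-16.6 122.   -0.9 122.7  13.7 123.1]
wrist 81 1282 [-17.4 107.7  -1.6 116.7  14.6 122.8]
wrist 87 404 [-15.4 109.2  -0.4 115.1  13.3 120.9]
wrist 99 31 [-8.2 95.4 -1.8 95.9  4.  96.4]
wrist 105 230 [-14.3  91.5  -2.3  95.8  10.1  96.6]
wrist 111 332 [-15.3  91.4  -1.8  92.4  10.8  96.5]
wrist 117 344 [-15.2  91.3  -1.8  95.4  11.   96.6]
wrist 123 412 [-15.2  91.4  -2.3  92.9  10.8  96.6]
wrist 129 242 [-15.1  91.4  -1.4  95.6  11.2  96.7]
side 15 12 [-28.8  86.1 -19.5 133.8  -6.6 184.9]
side 21 33 [-28.7  85.9 -11.8 173.6  -2.2 189.7]
side 27 10 [-28.9  84.6 -28.5  95.5 -23.4 119.1]
side 33 8 [-29.   84.4 -28.4  94.1 -26.2 116.5]
side 45 29 [-29.   84.4 -25.  110.2  22.9 120. ]
side 51 24 [-25.4  86.8  -5.6 106.6  14.7 116. ]
side 57 41 [-22.5  85.   -0.6 103.7  19.7 115.8]
side 63 40 [-24.4  83.6  -6.3  89.4  21.7 110.5]
side 69 19 [-18.5 103.9  -6.6 106.3  10.4 112. ]
side 75 12 [-19.2 102.9 -10.8 106.9  -2.5 113.7]
side 81 18 [-18.1 105.8 -12.9 111.9  -7.6 119.3]
side 99 8 [-10.7  72.9  -5.6  75.    2.1  78.8]
side 105 15 [-13.8  72.3  -3.4  75.2   9.4  80.6]
side 111 20 [-16.7  72.5  -9.4  76.4   7.5  89. ]
side 117 16 [-15.9  72.8  -6.5  76.7   9.8  85.7]
side 123 20 [-15.9  71.9  -4.6  76.    9.8  85.3]
side 129 15 [-16.2  72.7  -8.5  77.1   9.3  86. ]
[(0.74, [215.4, 155.7, 298.9, 228.9]), (0.65, [489.5, 338.1, 511.8, 382.4])]
```

Run:
```python
from h import *
import pickle;np.set_printoptions(precision=1,suppress=True)
a,p=pickle.load(open("c.pkl","rb"));w=pickle.load(open("w2.pkl","rb"))
for q in(w,a):
  M=cam(q);S=q["st"];Rt=Rn.from_euler('xyz',S["tool_rot"]).as_matrix()
  T=(cloud(q)-np.array(S["eef_pos"]))@Rt
  for v in range(222,300,8): print(v,T[v,252],T[v,266],q["color"][v,266],end=" | ")
  print()
  R,t=cam(q);print("tcp px",proj(q,S["eef_pos"]))
print("side tcp px",proj(p,a["st"]["eef_pos"]),proj(p,np.array(a["st"]["eef_pos"])+[0,0,36]), "post px",proj(p,[[455,190.5,84],[455,190.5,48]]))
```

```text
222 [-131.5  -15.   319. ] [-130.8   10.5  317.2] [239 199 138] | 230 [-146.4  -15.   316.8] [-147.3   10.6  318.8] [236 195 136] | 238 [ 11.6  -4.  -42.5] [ 11.7   3.  -42.7] [137 137 136] | 246 [ 11.8  -3.8 -51.5] [ 11.2   2.9 -50.4] [137 137 137] | 254 [ 11.2  -3.6 -58.2] [ 11.8   2.7 -59.3] [135 136 137] | 262 [ 11.6  -3.4 -65.8] [ 10.8   2.6 -64.6] [133 133 135] | 270 [ 11.2  -3.3 -71.5] [ 10.9   2.5 -71.1] [132 130 131] | 278 [ 11.4  -3.1 -77.7] [ 12.    2.4 -78.6] [73 73 72] | 286 [ 12.3  -2.9 -84.3] [ 12.1   2.3 -84.1] [40 39 40] | 294 [ 11.1  -2.8 -87.4] [  8.7   2.3 -84.2] [32 35 36] | 
tcp px [[260.1 225.5]]
222 [ 3.7 -5.1 -2.7] [ 3.4  3.9 -2.2] [115 114 120] | 230 [-20.3  -6.4  38. ] [-20.2   4.8  37.6] [121 117 125] | 238 [ 11.4  -4.  -42.1] [ 11.2   3.1 -41.7] [140 141 143] | 246 [ 11.5  -3.7 -50.9] [ 11.4   3.  -50.7] [137 140 142] | 254 [ 11.6  -3.5 -58.9] [ 11.2   2.8 -58.2] [140 143 144] | 262 [ 11.   -3.4 -64.9] [ 11.5   2.7 -65.7] [136 140 143] | 270 [ 11.4  -3.2 -71.9] [ 11.3   2.6 -71.8] [136 140 145] | 278 [ 12.3  -3.  -79.1] [ 12.5   2.4 -79.4] [69 73 76] | 286 [ 12.   -2.9 -84. ] [ 12.5   2.3 -84.6] [36 39 39] | 294 [ 11.6  -2.8 -88.2] [  9.3   2.3 -85.1] [31 34 35] | 
tcp px [[259.9 225.6]]
side tcp px [[219.9 166.5]] [[219.4 156.4]] post px [[216.6 154. ]
 [217.1 163.9]]
```

The depth data show the real fingertips about 40 mm short of the reported TCP. The side camera agrees: the tips are at z≈98 when the TCP reads 61.5. So the fingers passed over the post and touched nothing, and the carriage has not moved. I'll measure the offset precisely, go back, and push 41 mm lower.

```bash
python3 - <<'E'
from h import *
import pickle;np.set_printoptions(precision=1,suppress=True)
for f in("w2.pkl","c.pkl","w1.pkl"):
  q=pickle.load(open(f,"rb"));q=q[0] if f[0]=="c" else q
  S=q["st"];Rt=Rn.from_euler('xyz',S["tool_rot"]).as_matrix()
  T=((cloud(q)-np.array(S["eef_pos"]))@Rt).reshape(-1,3)
  m=(abs(T[:,1])<60)&(T[:,0]>-14)&(T[:,0]<14)&(T[:,2]>-75)&(T[:,2]<-15);t=T[m];print(f,len(t),np.percentile(t,[.2,1,50,99,99.8],axis=0).ravel())
E
python3 -m handwheel '[{"delta_pos":[-0.36,2,0],"yaw":0},{"delta_pos":[-0.36,2,0],"yaw":0},{"delta_pos":[-0.36,2,0],"yaw":0},{"delta_pos":[-0.36,2,0],"yaw":0},{"delta_pos":[0,0,0],"yaw":0},{"delta_pos":[0,0,-2],"yaw":0},{"delta_pos":[0,0,-2],"yaw":0},{"delta_pos":[0,0,0],"yaw":0}]' -1
for i in 1 2 3; do python3 -m handwheel '[{"delta_pos":[0.18,-1,0],"yaw":0},{"delta_pos":[0,0,0],"yaw":0}]' -1 | grep -E "eef|force: \["; done
```

```text
w2.pkl 2226 [-10.8 -13.8 -74.9  -9.5 -13.4 -74.1  10.3  -0.4 -61.   12.   13.  -39.8
  12.2  13.3 -38.8]
c.pkl 2233 [-10.5 -13.7 -74.8  -9.6 -13.4 -74.3  10.3   0.1 -61.1  12.   13.1 -40.2
  12.3  13.5 -39. ]
w1.pkl 2961 [-11.2 -56.7 -74.9 -10.5 -56.1 -74.8   6.7  41.9 -64.5  11.7  55.4 -49.6
  11.9  55.8 -48.7]
clock: 8.02
eef_pos: [443.0, 240.0, 19.1]
tool_rot: [-3.137, 0.002, 1.738]
force: [-0.1, 0.4, -0.9]
width: 0.0
gripper_force: 0.0
eef_pos: [447.1, 228.8, 21.9]
force: [0.0, -0.2, 0.6]
eef_pos: [449.4, 218.6, 22.3]
force: [0.0, -0.7, 0.6]
eef_pos: [451.0, 208.9, 22.0]
force: [-0.4, -0.7, 0.6]
```

```bash
for i in 1 2 3; do python3 -m handwheel '[{"delta_pos":[0.09,-0.5,0],"yaw":0},{"delta_pos":[0.09,-0.5,0],"yaw":0},{"delta_pos":[0,0,0],"yaw":0}]' -1 | grep -E "eef|force: \["; done
python3 - <<'E'
from h import *
import pickle;np.set_printoptions(precision=1,suppress=True)
a=shot("wrist");al=.182;R=np.array([[np.cos(al),-np.sin(al)],[np.sin(al),np.cos(al)]]);o=np.array([476.7,77.8])
c=cloud(a).reshape(-1,3);L=np.c_[(c[:,:2]-o)@R,c[:,2]];print("tcp",(np.array(a["st"]["eef_pos"])[:2]-o)@R)
for z in(27,45,81):
  s=L[(abs(L[:,0])<25)&(L[:,1]<200)&(abs(L[:,2]-z)<4)];print(z,len(s),np.percentile(s[:,1],[1,5,50,95,99]) if len(s) else "")
E
```

```text
eef_pos: [452.5, 200.5, 21.7]
force: [0.7, 0.2, -0.0]
eef_pos: [454.2, 190.1, 21.5]
force: [0.2, -0.1, -0.9]
eef_pos: [455.9, 179.9, 21.4]
force: [1.1, 0.4, -0.2]
tcp [ -2.  104.1]
27 6331 [ 93.3  98.3 153.2 195.7 199.1]
45 598 [76.5 78.6 89.5 93.6 93.9]
81 592 [ 78.4  80.9 111.9 115.9 116.1]
```

```bash
for i in 1 2 3 4 5; do python3 -m handwheel '[{"delta_pos":[0.04,-0.2,0],"yaw":0},{"delta_pos":[0,0,0],"yaw":0}]' -1 | grep -E "eef|force: \["; done
```

```text
eef_pos: [455.8, 178.9, 21.5]
force: [0.5, 0.1, 0.3]
eef_pos: [456.2, 177.2, 21.5]
force: [0.2, 0.6, -0.1]
eef_pos: [456.6, 175.1, 21.5]
force: [-1.1, 0.3, -0.1]
eef_pos: [457.1, 172.9, 21.5]
force: [-0.8, 1.1, -0.5]
eef_pos: [457.5, 171.7, 21.5]
force: [-0.5, 2.0, -0.9]
```

```bash
for i in 1 2 3 4 5; do python3 -m handwheel '[{"delta_pos":[0.03,-0.15,0],"yaw":0},{"delta_pos":[0,0,0],"yaw":0}]' -1 | grep -E "eef|force: \["; done
```

```text
eef_pos: [457.5, 171.7, 21.6]
force: [-3.0, 5.1, -1.2]
eef_pos: [457.5, 171.7, 21.6]
force: [-4.1, 7.5, -1.5]
eef_pos: [457.5, 171.8, 21.6]
force: [-5.0, 11.0, -1.6]
eef_pos: [457.5, 171.8, 21.6]
force: [-7.4, 14.6, -2.7]
eef_pos: [457.6, 171.9, 21.7]
force: [-6.9, 16.3, -2.0]
```

The carriage is hard against the stop at 16 N with no further motion, so it is home. I back off, rise, and look at the panel from the +x side.

```bash
python3 -m handwheel '[{"delta_pos":[-0.3,1.5,0],"yaw":0},{"delta_pos":[-0.1,0.5,0],"yaw":0},{"delta_pos":[0,0,3.5],"yaw":0},{"delta_pos":[0,0,4],"yaw":0},{"delta_pos":[0,0,4],"yaw":0},{"delta_pos":[2,-2,3],"yaw":0},{"delta_pos":[2.5,-2.5,1.5],"yaw":0},{"delta_pos":[2.5,-2.5,1],"yaw":0},{"delta_pos":[2.5,-2.5,0],"yaw":0},{"delta_pos":[2.5,-2.5,0],"yaw":0}]' -1
python3 -m handwheel '[{"delta_pos":[2.5,-2.5,0],"yaw":-0.05},{"delta_pos":[2.5,-2.5,0],"yaw":-0.05},{"delta_pos":[1,-2.5,-2],"yaw":-0.05},{"delta_pos":[0,-1.5,-2.5],"yaw":0},{"delta_pos":[0,0,-2],"yaw":0},{"delta_pos":[0,0,0],"yaw":0}]' -1
python3 - <<'E'
from h import *
import pickle;np.set_printoptions(precision=1,suppress=True)
a=shot("wrist");print(a["st"]["qpos"]);pickle.dump(a,open("pn.pkl","wb"))
print([(k,r["score"],r["rect"]) for k in("button_mouth","zero_button") for r in models.boxes_of(a,k)])
px=proj(a,[[476,78,98],[520,86,75]]);print(px)
save(a,"pn.png",(0,0,300,280),2.1)
E
```

```text
clock: 11.82
eef_pos: [576.9, 60.7, 192.9]
tool_rot: [3.14, 0.002, 1.736]
force: [1.1, 0.0, -0.1]
width: -0.2
gripper_force: 0.0
clock: 12.32
eef_pos: [631.6, -30.0, 122.0]
tool_rot: [-3.133, 0.002, 1.584]
force: [-0.5, 0.6, -0.5]
width: -0.1
gripper_force: 0.0
[ 0.2  0.7 -0.4  1.6  0.3  0.9 -0.3]
[('button_mouth', 0.87, [0.2, 0.0, 169.2, 127.9])]
[[ 20.   50.8]
 [103.5  43. ]]
```

View pics/pn.png

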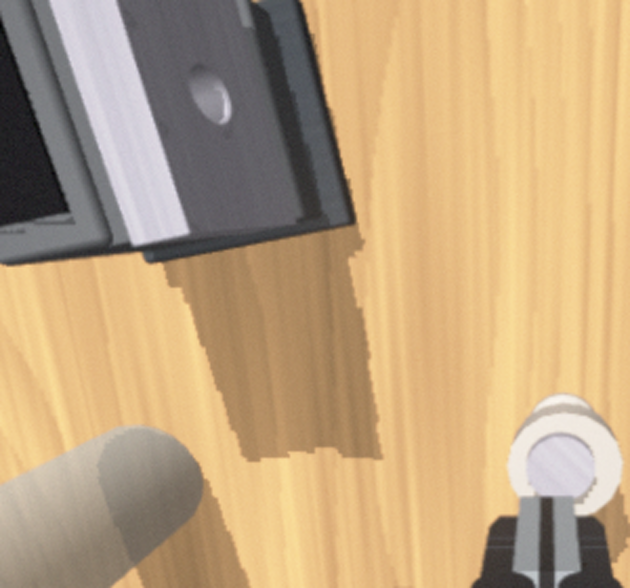

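The picture shows the mouth of the button's well at crop (211,95), i.e. full pixel (100.5,45.2), in the dark panel.

Run:
```python
from h import *
import pickle;np.set_printoptions(precision=2,suppress=True)
a=pickle.load(open("pn.pkl","rb"))
C=at_z(a,[[100.5,45.2]],75)[0];print("mouth z75",C)
P=cloud(a);al=.182;R=np.array([[np.cos(al),-np.sin(al)],[np.sin(al),np.cos(al)]]);o=np.array([476.7,77.8])
L=P.copy();L[...,:2]=(P[...,:2]-o)@R
# panel points: sample region around mouth, excluding well
v,u=np.mgrid[15:100,75:150];q=L[15:100,75:150].reshape(-1,3);d=np.hypot(u-100.5,v-45.2).ravel()
m=(q[:,2]>50)&(q[:,2]<100)&(d>20)&(q[:,0]>30)&(abs(q[:,1])<40);q=q[m]
for _ in range(4):
  A=np.c_[q[:,1:],np.ones(len(q))];k=np.linalg.lstsq(A,q[:,0],rcond=None)[0];r=A@k-q[:,0];q=q[abs(r)<2]
print("panel x= ky y+kz z+c",k,len(q),r.std(),"z range",np.percentile(q[:,2],[2,98]),"y",np.percentile(q[:,1],[1,99]))
print("x at mouth",k@[0,75,1]); print("ray hits", (C[:2]-o)@R)
# ray-plane
d,t=rays(a,[[100.5,45.2]]);tl=np.r_[(t[:2]-o)@R,t[2]];dl=np.r_[d[0,:2]@R,d[0,2]]
s=(k@[tl[1],tl[2],1]-tl[0])/(dl[0]-k[:2]@dl[1:]);h=tl+s*dl;print("local hit",h,"world",np.r_[h[:2]@R.T+o,h[2]])
```

```text
mouth z75 [517.68  84.59  75.  ]
panel x= ky y+kz z+c [-0.   -0.18 54.38] 2521 0.4983040253690996 z range [50.81 99.28] y [-37.42  21.25]
x at mouth 41.24758838558555
ray hits [41.53 -0.74]
local hit [41.33 -0.63 74.56] world [517.46  84.66  74.56]
```

```bash
python3 -m handwheel '[{"delta_pos":[-0.5,-3,0],"yaw":0.07},{"delta_pos":[-0.5,-3,0],"yaw":0.06},{"delta_pos":[-0.5,-3,0],"yaw":0},{"delta_pos":[-0.5,-3,0],"yaw":0},{"delta_pos":[-0.5,-3,0],"yaw":0},{"delta_pos":[-0.5,-3,0],"yaw":0},{"delta_pos":[-0.5,-3,0],"yaw":0},{"delta_pos":[-0.6,-2.6,0],"yaw":0},{"delta_pos":[0,0,0],"yaw":0},{"delta_pos":[0,0,0],"yaw":0}]' 0
python3 - <<'E'
from h import *
import pickle;np.set_printoptions(precision=1,suppress=True)
a=shot("wrist");pickle.dump(a,open("st.pkl","wb"))
c=cloud(a).reshape(-1,3);ax=np.array([.145,-.989]);o=np.array([587.6,-244.8])
L=np.c_[(c[:,:2]-o)@ax,(c[:,:2]-o)@[.989,.145],c[:,2]]
s=L[(L[:,0]>3)&(L[:,0]<60)&(abs(L[:,1])<20)&(L[:,2]>10)&(L[:,2]<26)];print(len(s),np.percentile(s,[2,50,98],axis=0))
if len(s)>20:print(np.polyfit(s[:,0],s[:,1],1))
t=L[(L[:,2]>27)&(L[:,2]<38)&(L[:,0]<3)&(L[:,0]>-95)&(abs(L[:,1])<30)];print(len(t),np.percentile(t,[1,50,99],axis=0) if len(t) else"")
e=np.array(a["st"]["eef_pos"]);print("tcp local",(e[:2]-o)@ax,(e[:2]-o)@[.989,.145])
E
```

```text
clock: 13.3
eef_pos: [594.6, -264.4, 128.4]
tool_rot: [3.139, 0.002, 1.715]
force: [0.1, 0.7, -0.1]
width: 42.6
gripper_force: 0.0
323 [[ 3.8 -2.9 16.3]
 [21.3  1.2 19.4]
 [39.9  5.3 21.3]]
[-0.   1.3]
3361 [[-83.  -16.1  30.2]
 [-44.5  -0.3  31.8]
 [ -1.   15.3  33.5]]
tcp local 20.41605927557152 4.057393474638193
```

```bash
python3 -m handwheel '[{"delta_pos":[-0.25,-0.2,-3],"yaw":0},{"delta_pos":[0,0,-3.5],"yaw":0},{"delta_pos":[0,0,-3.5],"yaw":0},{"delta_pos":[0,0,-3],"yaw":0},{"delta_pos":[0,0,-1.5],"yaw":0},{"delta_pos":[0,0,0],"yaw":0},{"delta_pos":[0,0,0],"yaw":0}]' 0
```

```text
clock: 13.93
eef_pos: [592.8, -262.6, -17.8]
tool_rot: [3.141, -0.0, 1.72]
force: [0.5, 0.3, 0.3]
width: 42.6
gripper_force: 0.0
```

```bash
python3 -m handwheel '[{"delta_pos":[-0.05,-0.3,-0.7],"yaw":0},{"delta_pos":[0,0,-0.7],"yaw":0},{"delta_pos":[0,0,0],"yaw":0},{"delta_pos":[0,0,0],"yaw":0}]' 0 | grep -E "eef|force"
python3 -m handwheel '[{"delta_pos":[0,0,0],"yaw":0},{"delta_pos":[0,0,0],"yaw":0},{"delta_pos":[0,0,0],"yaw":0},{"delta_pos":[0,0,0],"yaw":0},{"delta_pos":[0,0,0],"yaw":0},{"delta_pos":[0,0,0],"yaw":0},{"delta_pos":[0,0,0],"yaw":0},{"delta_pos":[0,0,0],"yaw":0}]' -1
```

```text
eef_pos: [591.3, -267.4, -32.0]
force: [0.2, -0.2, -1.1]
gripper_force: 0.0
clock: 14.93
eef_pos: [591.5, -267.2, -32.2]
tool_rot: [3.141, 0.0, 1.718]
force: [0.3, -1.0, 3.2]
width: 6.5
gripper_force: 58.6
```

```bash
python3 -m handwheel '[{"delta_pos":[0,0,0],"yaw":0},{"delta_pos":[0,0,0],"yaw":0},{"delta_pos":[0,0,-0.3],"yaw":0},{"delta_pos":[0,0,-0.2],"yaw":0},{"delta_pos":[0,0,0],"yaw":0}]' -0.5 | grep -E "eef|force|wid"
python3 -m handwheel '[{"delta_pos":[0,0,0],"yaw":0},{"delta_pos":[0,0,0],"yaw":0},{"delta_pos":[0,0,0],"yaw":0},{"delta_pos":[0,0,0],"yaw":0},{"delta_pos":[0,0,0],"yaw":0},{"delta_pos":[0,0,0],"yaw":0},{"delta_pos":[0,0,0],"yaw":0},{"delta_pos":[0,0,0],"yaw":0}]' -1
```

```text
eef_pos: [591.3, -267.1, -35.5]
force: [-4.4, 1.8, 15.8]
width: 21.5
gripper_force: 8.2
clock: 16.02
eef_pos: [592.9, -267.4, -35.2]
tool_rot: [3.139, 0.002, 1.718]
force: [-1.0, 0.1, 14.4]
width: 6.9
gripper_force: 60.7
```

Run:
```python
from h import *
import pickle;np.set_printoptions(precision=1,suppress=True)
a=shot("wrist");pickle.dump(a,open("g1.pkl","wb"));S=a["st"]
c=cloud(a).reshape(-1,3);ax=np.array([.145,-.989]);o=np.array([587.6,-244.8])
L=np.c_[(c[:,:2]-o)@ax,(c[:,:2]-o)@[.989,.145],c[:,2]]
e=np.array(S["eef_pos"]);print("tcp",(e[:2]-o)@ax,(e[:2]-o)@[.989,.145])
f=L[(abs(L[:,0]-21)<14)&(abs(L[:,1])<25)]
for z in range(0,34,3):
  s=f[abs(f[:,2]-z)<1.5]
  if len(s)>4: print(z,len(s),np.percentile(s[:,:2],[3,50,97],axis=0).ravel())
s=L[(L[:,0]>1)&(L[:,0]<9)&(abs(L[:,1])<12)&(L[:,2]>5)];print("shank near mouth",len(s),np.percentile(s,[3,50,97],axis=0))
t=L[(L[:,2]>27)&(L[:,2]<38)&(L[:,0]<1)&(L[:,0]>-95)&(abs(L[:,1])<30)];print("sleeve",np.percentile(t,[1,50,99],axis=0).ravel())
p=shot("side");x,y=np.round(proj(p,[591,-267,10])[0]).astype(int)
A=cv2.resize(p["color"][y-35:y+25,x-35:x+35],None,fx=8,fy=8,interpolation=2)[...,::-1]
B=cv2.resize(a["color"][120:384,130:390],None,fx=1.8,fy=1.8)[...,::-1]
h=475;A=cv2.resize(A,(400,343));im=np.zeros((480,800,3),np.uint8);im[:343,:400]=A;b=cv2.resize(B,(400,406));im[:406,400:]=b;cv2.imwrite("pics/g1.png",im)
```

```text
tcp 23.105768883618456 1.9999394726735327
0 1020 [  8.1 -24.6  19.  -16.9  33.4  24.6]
6 22 [ 15.3 -13.1  15.6   1.7  16.2  16.6]
9 91 [ 11.3 -13.7  15.4   6.4  16.1  16.8]
12 147 [ 11.2 -14.5  15.4  -3.5  16.2  17.8]
15 144 [ 11.2 -14.6  15.2   6.3  16.2  18. ]
18 453 [  7.8 -13.3  15.5   2.4  33.4  16.7]
21 648 [  8.2 -12.6  16.1   1.4  33.5  15.4]
24 206 [ 11.3 -14.2  14.6  -1.7  16.4  17.7]
27 246 [ 11.3 -14.7  15.4   5.1  25.8  17.9]
30 238 [ 11.3 -14.2  15.2  -1.7  32.2  18. ]
33 140 [ 11.2 -11.8  11.8   5.3  15.6  17. ]
shank near mouth 3781 [[  3.  -11.7  46.4]
 [  5.7  -5.9  81.9]
 [  8.2  11.6  94.7]]
sleeve [-83.1 -15.7  30.4 -48.3  -0.   31.9  -1.   15.6  33.3]
```

View pics/g1.png

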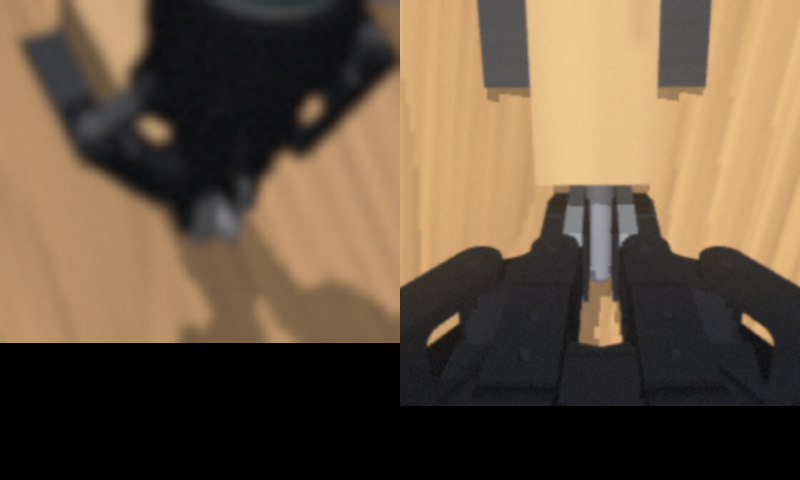

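The shank is held between both pads, seen at (600,240) in the wrist half. I relieve the downward load and draw it out.

```bash
python3 -m handwheel '[{"delta_pos":[0,0,0.2],"yaw":0},{"delta_pos":[0,0,0],"yaw":0},{"delta_pos":[0,0,0],"yaw":0}]' | grep -E "eef|force|wid"
python3 -m handwheel '[{"delta_pos":[0.07,-0.5,0],"yaw":0},{"delta_pos":[0.07,-0.5,0],"yaw":0},{"delta_pos":[0.07,-0.5,0],"yaw":0},{"delta_pos":[0.07,-0.5,0],"yaw":0},{"delta_pos":[0,0,0],"yaw":0}]' | grep -E "eef|force|wid"
python3 - <<'E'
from h import *
np.set_printoptions(precision=1,suppress=True)
a=shot("wrist");c=cloud(a).reshape(-1,3);ax=np.array([.145,-.989]);o=np.array([587.6,-244.8])
L=np.c_[(c[:,:2]-o)@ax,(c[:,:2]-o)@[.989,.145],c[:,2]]
for b in range(2,75,5):
  s=L[(abs(L[:,0]-b)<2.5)&(abs(L[:,1]-1.5)<2.0)&(L[:,2]>4)&(L[:,2]<35)]
  print(b,len(s),np.median(s,0) if len(s) else "")
E
```

```text
eef_pos: [591.4, -267.2, -35.1]
force: [-0.5, -0.0, 6.5]
width: 6.6
gripper_force: 61.8
eef_pos: [594.9, -284.2, -35.1]
force: [-0.5, 4.7, 7.1]
width: 6.8
gripper_force: 63.1
2 49 [ 3.2  1.4 24.2]
7 94 [ 6.9  1.4 23.8]
12 70 [12.6  1.4 20.3]
17 93 [17.   1.4 20.2]
22 87 [21.9  1.4 20.2]
27 86 [27.   1.4 20.1]
32 89 [32.1  1.5 20. ]
37 81 [36.9  1.5 20.1]
42 81 [42.   1.5 20.2]
47 80 [47.1  1.5 19.9]
52 76 [51.9  1.5 20.1]
57 54 [56.   1.5 19.8]
62 0 
67 0 
72 0
```

```bash
python3 -m handwheel '[{"delta_pos":[0.12,-0.8,0],"yaw":0},{"delta_pos":[0.12,-0.8,0],"yaw":0},{"delta_pos":[0.12,-0.8,0],"yaw":0},{"delta_pos":[0.12,-0.8,0],"yaw":0},{"delta_pos":[0.12,-0.8,0],"yaw":0},{"delta_pos":[0.12,-0.8,0],"yaw":0},{"delta_pos":[0.12,-0.8,0],"yaw":0},{"delta_pos":[0.12,-0.8,0],"yaw":0},{"delta_pos":[0.12,-0.8,0],"yaw":0},{"delta_pos":[0,0,0],"yaw":0}]' | grep -E "eef|force|wid"
python3 - <<'E'
from h import *
np.set_printoptions(precision=1,suppress=True)
a=shot("wrist");c=cloud(a).reshape(-1,3);ax=np.array([.145,-.989]);o=np.array([587.6,-244.8])
L=np.c_[(c[:,:2]-o)@ax,(c[:,:2]-o)@[.989,.145],c[:,2]]
for b in range(2,150,8):
  s=L[(abs(L[:,0]-b)<2.5)&(abs(L[:,1]-1.5)<2.0)&(L[:,2]>4)&(L[:,2]<35)]
  print(b,len(s),np.median(s,0) if len(s) else "")
E
```

```text
eef_pos: [606.0, -357.3, -35.1]
force: [-0.3, 2.3, 6.3]
width: 6.4
gripper_force: 62.9
2 41 [0.  1.4 7.4]
10 0 
18 163 [18.   1.4 24. ]
26 157 [26.   1.4 23.9]
34 140 [34.1  1.6 23.9]
42 130 [42.1  1.6 23.8]
50 123 [49.9  1.8 23.9]
58 119 [58.   1.4 23.9]
66 117 [65.9  1.8 23.9]
74 104 [73.9  1.4 23.9]
82 79 [81.4  1.4 23.5]
90 94 [89.9  1.4 20.2]
98 88 [97.9  1.4 20.2]
106 82 [106.1   1.4  20.2]
114 73 [114.1   1.9  19.9]
122 69 [121.8   1.9  20.1]
130 55 [129.5   1.9  20. ]
138 0 
146 0
```

```bash
for i in 1 2 3; do python3 -m handwheel '[{"delta_pos":[0,0,-0.2],"yaw":0},{"delta_pos":[0,0,0],"yaw":0}]' | grep -E "eef|force: \["; done
```

```text
eef_pos: [606.0, -357.3, -35.2]
force: [-2.8, 3.9, 16.6]
eef_pos: [606.0, -357.4, -35.3]
force: [-6.2, 5.4, 28.3]
eef_pos: [606.1, -357.4, -35.3]
force: [-9.7, 7.5, 39.9]
```

That is fingertip contact with the shelf, so the real tips are 35 mm short of the TCP. The drawn-out stylus can't go lower in this grip. I unload and release it, so it drops a few mm flat.

```bash
python3 -m handwheel '[{"delta_pos":[0,0,0.6],"yaw":0},{"delta_pos":[0,0,0],"yaw":0}]' | grep -E "eef|force: \["
python3 -m handwheel '[{"delta_pos":[0,0,0],"yaw":0},{"delta_pos":[0,0,0],"yaw":0},{"delta_pos":[0,0,0],"yaw":0},{"delta_pos":[0,0,0],"yaw":0},{"delta_pos":[0,0,2],"yaw":0},{"delta_pos":[0,0,3],"yaw":0},{"delta_pos":[0,0,3],"yaw":0},{"delta_pos":[0,0,0],"yaw":0}]' -0.2| grep -E "eef|force: \[|wid"
cat > loc.py <<'E'
from h import *
np.set_printoptions(precision=2,suppress=True)
a=shot("wrist");c=cloud(a).reshape(-1,3);ax=np.array([.145,-.989]);o=np.array([587.6,-244.8])
L=np.c_[(c[:,:2]-o)@ax,(c[:,:2]-o)@[.989,.145],c[:,2]]
m=(L[:,0]>3)&(L[:,0]<160)&(abs(L[:,1]-1.5)<30)&(L[:,2]>6)&(L[:,2]<28)
s=L[m];print(len(s),np.percentile(s,[1,50,99],axis=0))
g=s[s[:,2]>13.0];r=cv2.minAreaRect(g[:,:2].astype(np.float32));print("grip",len(g),r,np.median(g[:,2]))
W=c[m][s[:,2]>13];print("world grip",cv2.minAreaRect(W[:,:2].astype(np.float32)))
print("shank",np.percentile(s[s[:,2]<13],[2,50,98],axis=0).ravel())
E
python3 loc.py
```

```text
eef_pos: [605.5, -359.3, -34.2]
force: [0.3, -0.0, -0.6]
eef_pos: [608.4, -360.5, 49.8]
force: [2.0, 0.5, 0.2]
width: 34.2
3009 [[ 16.76  -8.72   8.78]
 [ 57.93  -0.64  15.49]
 [131.16   6.85  17.29]]
grip 2350 ((73.66309356689453, -0.9857196807861328), (115.45081329345703, 15.857253074645996), 0.2612348198890686) 15.785193283496511
world grip ((597.3145141601562, -317.85809326171875), (15.86400032043457, 115.50013732910156), 8.60212516784668)
shank [ 86.24  -4.52   8.32 108.78  -0.43  11.49 132.41   4.08  12.86]
```

```bash
python3 -m handwheel '[{"delta_pos":[-0.5,2.2,0],"yaw":0},{"delta_pos":[-0.5,2.2,0],"yaw":0},{"delta_pos":[-0.45,2.2,0],"yaw":0},{"delta_pos":[0,0,-2],"yaw":0},{"delta_pos":[0,0,-2],"yaw":0},{"delta_pos":[0,0,0],"yaw":0},{"delta_pos":[0,0,0],"yaw":0}]' -0.2| grep -E "eef|rot|force: \[|wid"
```

```text
eef_pos: [588.2, -292.6, 2.3]
tool_rot: [-3.137, -0.002, 1.718]
force: [-0.2, -0.1, 1.4]
width: 34.2
```

```bash
python3 -m handwheel '[{"delta_pos":[0.5,-0.2,-0.5],"yaw":0},{"delta_pos":[0,0,0],"yaw":0},{"delta_pos":[0,0,-1.5],"yaw":0},{"delta_pos":[0,0,-1.3],"yaw":0},{"delta_pos":[0,0,0],"yaw":0},{"delta_pos":[0,0,0],"yaw":0}]' -0.2| grep -E "eef|rot|force: \[|wid"
```

```text
eef_pos: [594.0, -294.7, -30.0]
tool_rot: [-3.139, -0.001, 1.718]
force: [-0.3, 0.2, -0.9]
width: 34.3
```

```bash
python3 -m handwheel '[{"delta_pos":[0,0,-0.3],"yaw":0},{"delta_pos":[0,0,0],"yaw":0},{"delta_pos":[0,0,0],"yaw":0},{"delta_pos":[0,0,0],"yaw":0},{"delta_pos":[0,0,0],"yaw":0},{"delta_pos":[0,0,0],"yaw":0},{"delta_pos":[0,0,0],"yaw":0}]' -1| grep -E "eef|rot|force|wid"
```

```text
eef_pos: [595.3, -295.1, -31.4]
tool_rot: [3.142, 0.0, 1.718]
force: [-0.7, 0.4, -0.1]
width: 14.1
gripper_force: 61.1
```

```bash
python3 -m handwheel '[{"delta_pos":[0,0,2.5],"yaw":0},{"delta_pos":[0,0,3.5],"yaw":0},{"delta_pos":[0,0,3.5],"yaw":0},{"delta_pos":[0,0,3.5],"yaw":0},{"delta_pos":[0,1,3.5],"yaw":0},{"delta_pos":[0.3,3,1],"yaw":-0.12},{"delta_pos":[0.3,3,0],"yaw":-0.12},{"delta_pos":[0.3,3,0],"yaw":-0.12},{"delta_pos":[0.3,3,0],"yaw":-0.12},{"delta_pos":[0.3,3,0],"yaw":-0.12}]' | grep -E "eef|rot|force|wid"
python3 -m handwheel '[{"delta_pos":[0.3,3,0],"yaw":-0.12},{"delta_pos":[0.3,3,0],"yaw":-0.12},{"delta_pos":[0.3,3,0],"yaw":-0.12},{"delta_pos":[0.3,3,0],"yaw":-0.12},{"delta_pos":[0.3,3,0],"yaw":-0.12},{"delta_pos":[0.3,3,0],"yaw":-0.12},{"delta_pos":[0.3,3,0],"yaw":-0.12},{"delta_pos":[0,2,0],"yaw":-0.10},{"delta_pos":[0,0,0],"yaw":0},{"delta_pos":[0,0,0],"yaw":0}]' | grep -E "eef|rot|force|wid"
```

```text
eef_pos: [610.2, -133.8, 143.9]
tool_rot: [3.141, -0.0, 1.112]
force: [1.5, 0.6, -0.9]
width: 14.2
gripper_force: 61.2
eef_pos: [630.8, 97.3, 143.5]
tool_rot: [-3.141, 0.0, 0.182]
force: [0.1, 0.1, -0.7]
width: 14.4
gripper_force: 61.2
```

```bash
python3 -m handwheel '[{"delta_pos":[0.7,0.9,-3],"yaw":0},{"delta_pos":[0,0,-3],"yaw":0},{"delta_pos":[0,0,-2],"yaw":0},{"delta_pos":[0,0,0],"yaw":0},{"delta_pos":[0,0,0],"yaw":0}]' | grep -E "eef|rot|force|wid"
cat > sty.py <<'E'
from h import *
np.set_printoptions(precision=1,suppress=True)
al=.182;R=np.array([[np.cos(al),-np.sin(al)],[np.sin(al),np.cos(al)]]);o=np.array([476.7,77.8])
for n in("side","top"):
  p=shot(n);e=np.array(p["st"]["eef_pos"]);el=np.r_[(e[:2]-o)@R,e[2]]
  c=cloud(p).reshape(-1,3);L=np.c_[(c[:,:2]-o)@R,c[:,2]]-el
  s=L[(L[:,0]<-14)&(L[:,0]>-100)&(abs(L[:,1])<14)&(abs(L[:,2]-42)<22)]
  print(n,"tcp",el,len(s))
  for b in range(-90,-14,8):
    q=s[abs(s[:,0]-b)<4]
    if len(q)>1: print(b,len(q),np.median(q,0),q[:,2].min(),q[:,2].max())
E
python3 sty.py
```

```text
eef_pos: [637.6, 102.0, 62.8]
tool_rot: [3.141, 0.002, 0.176]
force: [0.9, -0.3, 0.0]
width: 14.1
gripper_force: 61.2
side tcp [162.6  -5.3  62.8] 125
-82 9 [-82.2  -2.3  39.6] 35.66147374024205 41.14580014410125
-74 11 [-74.1  -2.9  40.8] 34.91035303138164 43.20506490186005
-66 10 [-65.4  -3.3  40.5] 33.79869459196481 43.57610564414471
-58 8 [-57.8  -2.9  40.9] 38.36216579881465 42.9953579635337
-50 9 [-50.9  -2.2  39.3] 35.558357917050664 43.96320027485205
-42 11 [-41.9  -3.2  41. ] 35.807229774071395 43.19926836817012
-34 24 [-34.   -4.1  42.7] 31.188564310280178 48.823411734392714
-26 21 [-25.1  -6.3  43.4] 31.514068248496976 47.077583088320004
-18 22 [-18.3  -6.   43.8] 30.360778031213947 47.31785541628778
top tcp [164.   -5.1  64.3] 0
```

```bash
python3 -m handwheel '[{"delta_pos":[-0.1,0.45,-1.5],"yaw":0.005},{"delta_pos":[0,0,-1.4],"yaw":0},{"delta_pos":[0,0,0],"yaw":0},{"delta_pos":[0,0,0],"yaw":0}]' | grep -E "eef|rot|force|wid"
python3 sty.py
```

```text
eef_pos: [637.9, 108.0, 35.7]
tool_rot: [3.141, -0.001, 0.182]
force: [0.0, 0.5, -0.6]
width: 14.3
gripper_force: 61.2
side tcp [164.    0.5  35.7] 119
-82 8 [-81.4  -2.5  41.2] 35.906869075689926 42.41809901002698
-74 10 [-73.4  -2.4  41. ] 33.748603184099736 42.40435950719113
-66 8 [-65.6  -2.7  39.4] 35.154823759384996 42.63844932796364
-58 9 [-59.4  -2.2  39.8] 35.3331382903048 42.531345476232374
-50 11 [-50.9  -3.4  39.9] 35.4493144530707 43.3110113148022
-42 8 [-41.6  -2.8  39. ] 34.754092525309076 43.21676776976226
-34 24 [-34.5  -4.1  42.3] 30.90604419605772 46.75625939449519
-26 22 [-24.9  -6.5  42.8] 29.495601266667606 46.99026849086765
-18 18 [-17.8  -6.8  44.5] 32.25075534013983 47.704857505615834
top tcp [164.6   0.5  36.2] 0
```

```bash
python3 -m handwheel '[{"delta_pos":[0,-0.1,-0.2],"yaw":0},{"delta_pos":[-1,-0.18,0],"yaw":0},{"delta_pos":[-1,-0.18,0],"yaw":0},{"delta_pos":[-1,-0.18,0],"yaw":0},{"delta_pos":[-0.4,-0.07,0],"yaw":0},{"delta_pos":[0,0,0],"yaw":0},{"delta_pos":[0,0,0],"yaw":0}]' | grep -E "eef|rot|force|wid"
python3 -c "
from h import *
al=.182;R=np.array([[np.cos(al),-np.sin(al)],[np.sin(al),np.cos(al)]]);o=np.array([476.7,77.8])
for i in range(3):
  e=np.array(shot('top')['st']['eef_pos']);print((e[:2]-o)@R,e[2])"
```

```text
eef_pos: [604.2, 101.4, 33.2]
tool_rot: [3.142, -0.002, 0.183]
force: [0.1, -0.9, -0.9]
width: 14.3
gripper_force: 61.2
[1.29659376e+02 1.03255132e-01] 33.155067533049134
[129.91472651   0.13289482] 33.04850601202311
[129.86398141   0.18100595] 32.89025177852678
```

```bash
python3 -m handwheel '[{"delta_pos":[0.01,-0.08,0.05],"yaw":0},{"delta_pos":[-0.5,-0.09,0],"yaw":0},{"delta_pos":[0,0,0],"yaw":0}]' | grep -E "eef|force: \["
for i in 1 2; do python3 -m handwheel '[{"delta_pos":[-0.5,-0.09,0],"yaw":0},{"delta_pos":[0,0,0],"yaw":0}]' | grep -E "eef|force: \["; done
```

```text
eef_pos: [597.3, 99.2, 32.9]
force: [-0.3, -0.6, -0.3]
eef_pos: [592.0, 98.4, 32.9]
force: [-1.1, -0.4, -0.3]
eef_pos: [587.1, 97.6, 33.0]
force: [-0.2, -0.2, -0.7]
```

The tip is about 13 mm inside the well with no side force. I go on in small steps.

```bash
for i in 1 2 3 4 5; do python3 -m handwheel '[{"delta_pos":[-0.2,-0.04,0],"yaw":0},{"delta_pos":[0,0,0],"yaw":0}]' | grep -E "eef|force: \["; done
```

```text
eef_pos: [586.0, 97.3, 33.1]
force: [-0.3, 0.3, -0.8]
eef_pos: [584.0, 96.9, 33.0]
force: [0.4, -0.1, -0.3]
eef_pos: [583.0, 96.7, 33.2]
force: [2.2, 0.0, -1.7]
eef_pos: [581.3, 96.4, 33.3]
force: [3.5, -0.1, -1.0]
eef_pos: [579.6, 96.1, 33.3]
force: [3.9, 0.4, -1.6]
```

```bash
for i in 1 2 3; do python3 -m handwheel '[{"delta_pos":[-0.15,-0.03,0],"yaw":0},{"delta_pos":[0,0,0],"yaw":0}]' | grep -E "eef|force: \["; done
```

```text
eef_pos: [578.7, 95.9, 33.5]
force: [5.7, 1.2, -3.8]
eef_pos: [578.7, 95.9, 33.8]
force: [7.4, 1.4, -3.6]
eef_pos: [578.6, 95.9, 34.1]
force: [9.5, 2.3, -2.2]
```

It has bottomed: the travel stopped after about 5 mm and the force is climbing. Hold it in for over a second.

```bash
python3 -m handwheel '[{"delta_pos":[-0.1,-0.02,0],"yaw":0},{"delta_pos":[0,0,0],"yaw":0},{"delta_pos":[0,0,0],"yaw":0},{"delta_pos":[0,0,0],"yaw":0},{"delta_pos":[0,0,0],"yaw":0},{"delta_pos":[0,0,0],"yaw":0},{"delta_pos":[0,0,0],"yaw":0},{"delta_pos":[0,0,0],"yaw":0},{"delta_pos":[0,0,0],"yaw":0},{"delta_pos":[0,0,0],"yaw":0}]' 
python3 -m handwheel '[{"delta_pos":[0,0,0],"yaw":0},{"delta_pos":[0,0,0],"yaw":0},{"delta_pos":[0,0,0],"yaw":0},{"delta_pos":[0,0,0],"yaw":0},{"delta_pos":[0,0,0],"yaw":0},{"delta_pos":[0,0,0],"yaw":0}]' | grep -E "eef|force: \["
python3 - <<'E'
from h import *
np.set_printoptions(precision=1,suppress=True)
al=.182;R=np.array([[np.cos(al),-np.sin(al)],[np.sin(al),np.cos(al)]]);o=np.array([476.7,77.8])
p=shot("side");c=cloud(p).reshape(-1,3);L=np.c_[(c[:,:2]-o)@R,c[:,2]]
s=L[(abs(L[:,0])<20)&(L[:,1]>55)&(L[:,1]<200)&(L[:,2]>66)&(L[:,2]<90)];print(len(s),np.percentile(s,[5,50,95],axis=0))
E
```

```text
clock: 26.87
eef_pos: [578.6, 95.9, 34.4]
tool_rot: [-3.141, -0.011, 0.183]
force: [9.4, 1.6, -3.2]
width: 14.3
gripper_force: 60.9
eef_pos: [578.6, 95.9, 34.3]
force: [10.0, 2.9, -2.9]
79 [[-18.3  67.   70.9]
 [ -2.8  70.7  80.1]
 [ 13.8  81.4  83.3]]
```

```bash
python3 -m handwheel '[{"delta_pos":[0.4,0.07,0],"yaw":0},{"delta_pos":[0.8,0.145,0],"yaw":0},{"delta_pos":[1,0.18,0],"yaw":0},{"delta_pos":[1.3,0.24,0],"yaw":0},{"delta_pos":[1.5,0.28,0],"yaw":0},{"delta_pos":[1.5,0.28,0],"yaw":0},{"delta_pos":[1.2,0.2,0],"yaw":0},{"delta_pos":[0,0,3.5],"yaw":0},{"delta_pos":[0,0,3.5],"yaw":0},{"delta_pos":[0,0,0],"yaw":0}]' | grep -E "eef|rot|force|wid"
python3 -m handwheel '[{"delta_pos":[0,2,1],"yaw":0.12},{"delta_pos":[0,2,0],"yaw":0.12},{"delta_pos":[0,2,0],"yaw":0.12},{"delta_pos":[0,2,0],"yaw":0.12},{"delta_pos":[0,2,0],"yaw":0.12},{"delta_pos":[0,2,0],"yaw":0.12},{"delta_pos":[0,2,0],"yaw":0.12},{"delta_pos":[0,2,0],"yaw":0.12},{"delta_pos":[0,1.5,0],"yaw":0.12},{"delta_pos":[0,1.5,0],"yaw":0.12}]' | grep -E "eef|rot|force|wid"
```

```text
eef_pos: [652.8, 109.0, 108.5]
tool_rot: [3.142, -0.006, 0.183]
force: [0.9, 0.5, 0.6]
width: 14.2
gripper_force: 61.2
eef_pos: [647.9, 298.8, 112.2]
tool_rot: [-3.138, 0.003, 1.39]
force: [0.5, -0.3, -0.8]
width: 14.1
gripper_force: 61.2
```

```bash
python3 -m handwheel '[{"delta_pos":[0,0,0],"yaw":0.12},{"delta_pos":[0,0,0],"yaw":0.11},{"delta_pos":[0,0,-3],"yaw":0},{"delta_pos":[0,0,-3.5],"yaw":0},{"delta_pos":[0,0,-3.5],"yaw":0},{"delta_pos":[0,0,-2],"yaw":0},{"delta_pos":[0,0,0],"yaw":0},{"delta_pos":[0,0,0],"yaw":0}]' | grep -E "eef|rot|force|wid"
python3 - <<'E'
from h import *
np.set_printoptions(precision=1,suppress=True)
p=shot("wrist");P=cloud(p);im=p["color"].astype(int)
h=cv2.cvtColor(p["color"],cv2.COLOR_RGB2HSV)
q=P[(abs(P[...,2]-4)<2.5)&(h[...,1]>120)&(h[...,2]<215)];q=q[(q[:,0]>560)&(q[:,0]<730)&(q[:,1]>150)&(q[:,1]<420)];print(len(q),np.percentile(q,[1,5,50,95,99],axis=0))
print([(r["score"],r["rect"]) for r in models.boxes_of(p,"mat")])
E
```

```text
eef_pos: [648.0, 297.5, -8.5]
tool_rot: [-3.137, 0.002, 1.613]
force: [1.2, 0.6, -0.5]
width: 13.8
gripper_force: 61.2
13316 [[595.1 218.4   2.3]
 [598.8 259.7   2.7]
 [634.4 326.1   3.8]
 [680.6 360.8   4.8]
 [684.  364.2   5.2]]
[(0.82, [165.7, 119.6, 325.8, 341.7])]
```

```bash
python3 -m handwheel '[{"delta_pos":[-0.3,0,-0.8],"yaw":0},{"delta_pos":[0,0,-0.6],"yaw":0},{"delta_pos":[0,0,0],"yaw":0}]' | grep -E "eef|force: \["
for i in 1 2 3; do python3 -m handwheel '[{"delta_pos":[0,0,-0.15],"yaw":0},{"delta_pos":[0,0,0],"yaw":0}]' | grep -E "eef|force: \["; done
```

```text
eef_pos: [646.1, 298.3, -21.4]
force: [0.3, -0.4, -2.0]
eef_pos: [646.9, 298.6, -22.4]
force: [-1.0, 0.7, -0.7]
eef_pos: [646.9, 298.6, -24.0]
force: [-0.3, 0.3, -1.0]
eef_pos: [646.8, 298.6, -25.7]
force: [0.3, 0.2, -0.6]
```

```bash
for i in 1 2; do python3 -m handwheel '[{"delta_pos":[0,0,-0.1],"yaw":0},{"delta_pos":[0,0,0],"yaw":0}]' | grep -E "eef|force: \["; done
python3 -m handwheel '[{"delta_pos":[0,0,0],"yaw":0},{"delta_pos":[0,0,0],"yaw":0},{"delta_pos":[0,0,0],"yaw":0},{"delta_pos":[0,0,0],"yaw":0}]' -0.4 | grep -E "eef|force: \[|wid"
python3 -m handwheel '[{"delta_pos":[0,0,1],"yaw":0},{"delta_pos":[0,0,3],"yaw":0},{"delta_pos":[0,0,3.5],"yaw":0},{"delta_pos":[0,0,3.5],"yaw":0},{"delta_pos":[0,0,3.5],"yaw":0},{"delta_pos":[0,0,3.5],"yaw":0},{"delta_pos":[0,-3,0],"yaw":0},{"delta_pos":[0,-3,0],"yaw":0},{"delta_pos":[0,-3,0],"yaw":0},{"delta_pos":[0,0,0],"yaw":0}]' | grep -E "eef|rot|force|wid"
python3 - <<'E'
from h import *
np.set_printoptions(precision=1,suppress=True)
p=shot("wrist");P=cloud(p);c=P.reshape(-1,3)
s=c[(c[:,0]>570)&(c[:,0]<720)&(c[:,1]>170)&(c[:,1]<400)&(c[:,2]>8)&(c[:,2]<40)];r=cv2.minAreaRect(s[:,:2].astype(np.float32))
print(len(s),r,np.percentile(s,[1,50,99],axis=0));print(cv2.boxPoints(r))
h=cv2.cvtColor(p["color"],cv2.COLOR_RGB2HSV)
q=P[(abs(P[...,2]-4)<1.5)];q=q[(q[:,0]>570)&(q[:,0]<720)&(q[:,1]>150)&(q[:,1]<400)];print(np.percentile(q,[1,50,99],axis=0))
al=.182;R=np.array([[np.cos(al),-np.sin(al)],[np.sin(al),np.cos(al)]]);o=np.array([476.7,77.8])
for n in("side","wrist"):
  t=shot(n);c=cloud(t).reshape(-1,3);L=np.c_[(c[:,:2]-o)@R,c[:,2]]
  s=L[(abs(L[:,0])<18)&(L[:,1]>55)&(L[:,1]<200)&(L[:,2]>70)&(L[:,2]<90)]
  if len(s):print("post",n,np.percentile(s,[5,50,95],axis=0))
t=shot("top");P=cloud(t)
for k in["amber_bottle","pet_bottle","egg_cup","can_clamp","flat_can","jar","brush"]:
  for r in models.boxes_of(t,k)[:1]: print(k,r["rect"])
E
```

```text
eef_pos: [646.8, 298.6, -26.6]
force: [-0.4, -0.3, -0.7]
eef_pos: [647.0, 298.7, -27.5]
force: [-0.2, -0.5, -0.5]
eef_pos: [646.9, 298.7, -27.4]
force: [-0.7, 0.2, -0.0]
width: 25.6
eef_pos: [648.5, 198.6, 153.4]
tool_rot: [3.141, 0.008, 1.604]
force: [1.0, -0.9, -0.4]
width: 25.4
gripper_force: 0.0
1617 ((647.0877685546875, 274.184814453125), (16.164220809936523, 117.29540252685547), 2.353382110595703) [[637.8 218.   12.8]
 [647.1 289.9  19.5]
 [654.5 331.8  21.6]]
[[636.6 332.5]
 [641.4 215.3]
 [657.6 215.9]
 [652.8 333.1]]
[[596.  188.1   2.6]
 [636.  284.4   3.8]
 [686.2 362.9   5.3]]
post side [[-17.2  66.7  71.6]
 [ -2.   71.2  79.4]
 [ 13.8  82.2  83.1]]
post wrist [[-14.2  71.4  71.9]
 [  4.   79.7  83.3]
 [ 16.   85.2  84.9]]
amber_bottle [241.1, 106.8, 258.2, 136.3]
pet_bottle [289.7, 114.6, 314.3, 147.6]
egg_cup [266.6, 150.8, 278.5, 161.3]
can_clamp [284.9, 116.6, 314.1, 145.5]
flat_can [263.8, 147.3, 279.6, 162.7]
jar [128.3, 199.6, 149.4, 219.2]
brush [334.5, 194.7, 348.8, 248.7]
```

```bash
python3 -c "
from cell import ctrl;print(ctrl.finish_job())"
```

```text
the job is handed in; nothing more can be done
None
```

The job is handed in: the carriage was pushed home, the zero button was pressed to its stop and held for over a second, and the stylus now lies flat on the right-hand cork mat. My last check had the carriage still home and no sign of any other item moved, though the final top view didn't find the PET bottle and flat can.

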